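Reset the bench turntable's key switch and pull the key

ROBOT

A 6-joint arm with a two-finger parallel gripper is mounted at the origin on the work surface. World frame = base frame: x ahead of the robot, y to its left, z up, the work surface at z = 0. Lengths are in m, angles in rad, forces in N, time in s.
With the tool pointing down it reaches from about 0.3 to 0.875 m from the base axis. Payload 4.2 kg.
Tool frame: the origin (TCP) lies midway between the tips of the shut fingers; the grasp point (between the pads) lies 19 mm behind it; y points along the fingers, z is the direction in which the jaws open and shut, and the axes are right-handed (so a half turn about y gives the same grasp; the last joint's range is limited). The gripper opens to 85 mm and grips with 20 to 120 N. Pads are 22 mm wide; open, the fingers measure 114 mm over their backs; the gripper's body (76 mm by 85 mm) begins 54 mm behind the grasp point. The pads swing forward as they close: fully open they stand 13 mm farther back than shut.
Start: joints at [-0.02, 0.32, 1.565, -0, 1.257, -0.02], TCP at [0.575, 0, 0.207] pointing down, gripper open.
Joint ranges: [-3.11, 3.11], [-0.84, 2.01], [0.21, 2.61], [-1.34, 4.49], [0.05, 2.63], [-2.56, 2.56]. Speed limits (rad/s): [2.57, 2.57, 3.14, 3.14, 3.14, 3.14].

INTERFACE

Orientations are given as a unit quaternion [x, y, z, w].
In Python, from rig import sensors, imaging, ticket gives the robot as it stands.
- The arm moves only by the shell command python3 -m jog 'ROWS' [FORCE]. ROWS is JSON, a list of rows, each a list of 3 entries, a list of its own where there are three numbers: the turn, a rotation vector about the tool's x, y, z in rad, then the shift along the tool's x, y, z in m, then the opening in per cent of the stroke, from 0 (shut) to 100 (fully open). A call has 1 to 5 rows; each row is the pose to reach, as a shift and turn from the pose commanded when the call began, along the tool's axes at that moment; what a row does not reach only later rows make up. A row lasts 1/12 s, in which the tool goes at most 41.7 mm and 7.16 degrees, less where a joint would pass 70% of its speed; a pose out of reach is approached as far as the arm can. A call with a gripper value outside its range is refused whole. The fingers move at their own pace and stop on an object; FORCE is the grip in N (left out, the last holds). Time passes only in rows, so rows that repeat a pose let the fingers close. It gives the time, the measured TCP pose, the force and the opening at its end, in the units of the state.
- sensors.observe(): the state, without advancing time (a new reading comes with each control period).
- imaging.snapshot(name): name is "scene" or "side" or "wrist"; returns a dict with "color" (480x640x3 uint8, blue, green, red), "z_map" (480x640 float32, m along the optical axis (not along the pixel's ray), 0 where there is no reading), "fx", "fy", "cx", "cy" (pixels), "origin" and "orientation" of the camera in the world; the wrist camera has in their place "mount" (4x4, takes a point from camera to tool coordinates, whose origin is the TCP and whose axes are the tool frame's). Camera axes: x right, y down, z forward; pixel columns grow to the right and rows downward; lengths in m; the calibration is good to about 2 mm. A picture is of the moment at which its call begins: read the wrist's pose just before it.
- ticket.hand_in(): hands the job in, once; it reports no verdict.
The state is a dict: "time": time; "joint_pos": joint angles; "joint_velocities": joint speeds; "joint_torque": joint torques, N m; "tcp_pos": TCP position; "ee_rot": TCP orientation; "wrist_force": force on the tool from outside, world axes, zero at the start; "moment": the same for the moment, N m; "opening": finger opening in m.
Only numpy, scipy, OpenCV 4.12 (cv2) and the standard library are available. Lean on these libraries where they do the work, as an engineer would, in place of code of your own. Each camera call takes 0.05 s, during which the arm holds its last target. There are 200 camera calls.

TASK

The bench turntable has tripped. Turn the key in its key switch clockwise (seen from above) until it stops, turn it back to where it started, which is the only place where it comes out, then pull the key straight up and put it in the empty round steel dish and let go.

Things in the scene. Friction and masses are not known exactly. Their poses are not given: they have to be found in the camera images.
- key: Switch key, 50 g, upright in the lock. Flat round black head, 34 mm across, 10 mm thick: grip it here. Origin: head centre, 89 mm above the bench at the start, 45 mm above the foot of the 12 mm steel barrel. z up the barrel, y normal to the head's flat faces, x across its width. A tooth on the barrel points to -x, up to 14 mm from the axis, 5 to 12 mm above the foot.
- key_switch (a joint): Angle (rad) of the lock core about the key's vertical axis: 0 at the start, grows clockwise seen from above, hard stop at 1.22. Free play to the key up to 0.1 rad, friction 0.04 N m, no spring, stays where left. The key's tooth passes the face plate's notch only within about 10 degrees of the starting direction.
- switch_box: Fixed grey box 80 x 80 x 55 mm holding the lock; on it a steel face plate 56 x 56 x 5 mm, its top at 60 mm, with two black marks for start and stop. The key stands 16 mm deep in its middle, 1.2 mm play all round. Origin: centre of the underside, z up, x as the key's at the start. A like box with a bar-grip selector knob and no key is not part of the job.
- dish: Empty round open dish of bare steel, 140 mm in outer diameter, 22 mm high, wall and floor 3 mm thick, 0.5 kg, standing on the bench. Origin: centre of its underside, z up. (The rectangular grey plastic tray is not it.)
Things that resemble listed ones, but are neither listed nor needed, are in the scene too. What is shaped like the switch_box but green or red is not meant. What is shaped like the key but green is not meant.

How it is judged:
On the way, in this order (a step that is already met when the one before it is completed fails the run):
1. the key has turned the switch clockwise to its stop (at least 1.0 rad) (value of joint key_switch above 1 rad and height (world z) of key below 0.1 m), for 0.1 s.
2. the switch is turned back (within 0.3 rad of the start) with the key still in it (value of joint key_switch below 0.3 rad and height (world z) of key below 0.1 m), for 0.05 s.
3. the key is drawn out upwards with the switch turned back (value of joint key_switch below 0.3 rad and height (world z) of key above 0.115 m), for 0.05 s.
At the end, for the whole second after the job is handed in: The switch stands within 0.3 rad of its starting position, and the key rests, lying or standing, in the round dish: the centre of its head within 62 mm of the dish's axis and less than 60 mm above the dish's underside, still, with the dish level (value of joint key_switch below 0.3 rad and horizontal distance between key and dish below 0.062 m and z of key in the frame of dish below 0.06 m and linear speed of key below 0.03 m/s and angle between dish's own z axis and vertical below 0.1 rad); the robot touches nothing.
It also fails if it takes over 54 s, if anything falls off the work surface, if the arm or the gripper's body presses on something with over 40 N, if the wrist force passes 120 N, or if a joint passes its speed limit or range.

## Working session

There is one attempt and no reset: what is moved stays moved. The work goes in short steps, Python scripts to look and compute and a shell command to move; the robot and the scene stay as the last step left them, time stands still between calls to the robot, and variables do not carry over. Pictures are saved under pics/ and viewed, about 8 in all and at most 12, crops included, and the job is handed in when it is done.

```bash
ls; mkdir -p pics
cat > h.py <<'E'
import numpy as np, cv2
from scipy.spatial.transform import Rotation as R
from rig import sensors, imaging
def snap(n):
    s=sensors.observe(); d=imaging.snapshot(n)
    if n=="wrist":
        T=np.eye(4);T[:3,:3]=R.from_quat(s["ee_rot"]).as_matrix();T[:3,3]=s["tcp_pos"]
        d["T"]=T@np.array(d["mount"])
    else:
        T=np.eye(4);o=np.array(d["orientation"])
        T[:3,:3]=R.from_quat(o).as_matrix() if o.size==4 else o; T[:3,3]=d["origin"]; d["T"]=T
    return d
def cloud(d):
    z=d["z_map"];v,u=np.mgrid[:480,:640]
    p=np.stack([(u-d["cx"])/d["fx"]*z,(v-d["cy"])/d["fy"]*z,z],-1)
    P=p@d["T"][:3,:3].T+d["T"][:3,3]; P[z==0]=np.nan
    return P
def proj(d,p):
    q=np.linalg.inv(d["T"])@np.append(p,1); return q[0]/q[2]*d["fx"]+d["cx"],q[1]/q[2]*d["fy"]+d["cy"]
E
python3 - <<'E'
from h import *
import pickle
print(sensors.observe())
for n in ["scene","side","wrist"]:
    d=snap(n); pickle.dump(d,open(f"{n}0.pkl","wb")); cv2.imwrite(f"pics/{n}0.png",d["color"]); print(n,d["T"].round(3).tolist(),d["fx"],(d["z_map"]==0).mean())
E
```

```text
pics
{'time': 0.0, 'joint_pos': array([-2.00219976e-02,  3.20293032e-01,  1.56567728e+00, -9.70121040e-06,
        1.25741610e+00, -1.99961338e-02]), 'joint_velocities': array([ 0.00090627, -0.0002597 , -0.00132726,  0.0008339 , -0.00115483,
        0.00161354]), 'joint_torque': array([ 7.05825660e-04, -4.15526962e+01, -2.34157133e+01, -1.88356019e-06,
        8.09230405e-03,  1.54784908e-05]), 'tcp_pos': array([ 5.74473135e-01, -4.49666192e-06,  2.05882340e-01]), 'ee_rot': array([-0.50043581,  0.50046058, -0.49955045,  0.49955235]), 'wrist_force': array([ 0.07252756,  0.27311763, -0.4770679 ]), 'moment': array([ 0.02833925, -0.02277064,  0.02653056]), 'opening': 0.08563694038901792}
scene [[0.289, 0.651, -0.702, 1.083], [0.957, -0.194, 0.214, -0.197], [0.003, -0.734, -0.679, 0.718], [0.0, 0.0, 0.0, 1.0]] 572.6323563839795 0.003916015625
side [[-0.983, -0.138, 0.122, 0.327], [-0.184, 0.662, -0.727, 0.677], [0.02, -0.737, -0.676, 0.714], [0.0, 0.0, 0.0, 1.0]] 489.4637514076741 0.004111328125
wrist [[1.0, 0.001, -0.002, 0.573], [0.001, -0.946, -0.325, 0.084], [-0.002, 0.325, -0.946, 0.373], [0.0, 0.0, 0.0, 1.0]] 414.45427046484406 0.004186197916666667
```

View pics/scene0.png

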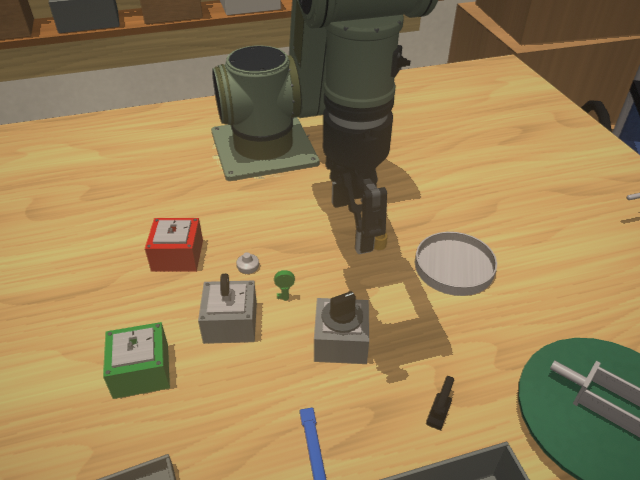

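View pics/side0.png

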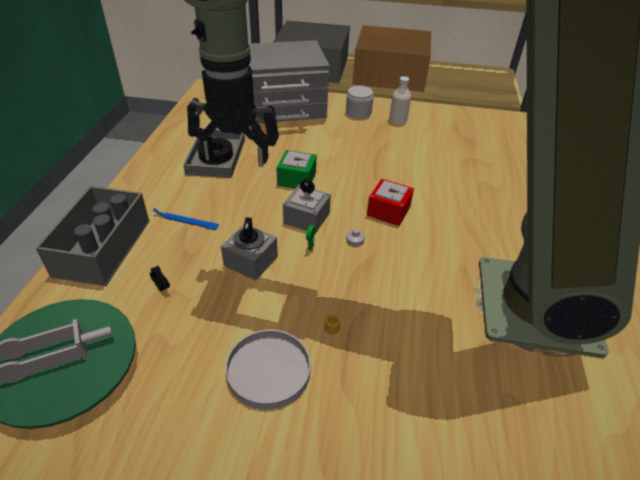

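The scene view shows the key at about (225,285) on the grey box at (228,312), the selector knob at (342,310) and the steel dish at (456,262). The side view shows the key at about (307,187), its box at (307,208) and the dish at (268,367).

Run:
```python
from h import *
import pickle
for n,(kx,ky) in {"scene":(225,285),"side":(307,187)}.items():
    d=pickle.load(open(n+"0.pkl","rb"));P=cloud(d)
    m=np.zeros((480,640),bool);m[ky-30:ky+50,kx-40:kx+40]=1
    for a,b in [(.068,.115),(.057,.063)]:
        s=m&(P[...,2]>a)&(P[...,2]<b); q=P[s]
        if a>.06:
            c=np.median(q,0); q=q[np.linalg.norm(q[:,:2]-c[:2],axis=1)<.03]
        r=cv2.minAreaRect((q[:,:2]*1000).astype(np.float32))
        print(n,a,len(q),q.min(0).round(4),q.max(0).round(4),q.mean(0).round(4),r)
        if a>.06:
            w,v=np.linalg.eigh(np.cov(q[:,:2].T)); print(" long axis deg",np.degrees(np.arctan2(v[1,1],v[0,1])),np.sqrt(w))
    # dish
    kx,ky={"scene":(456,262),"side":(268,367)}[n]
    m[:]=0;m[ky-50:ky+50,kx-60:kx+60]=1
    q=P[m&(P[...,2]>.019)&(P[...,2]<.026)]
    A=np.c_[2*q[:,:2],np.ones(len(q))];x=np.linalg.lstsq(A,(q[:,:2]**2).sum(1),rcond=None)[0]
    print(" dish",len(q),x[:2],np.sqrt(x[2]+x[:2]@x[:2]),q[:,2].max())
ims=[]
for n,(kx,ky) in {"scene":(228,300),"side":(307,195)}.items():
    d=pickle.load(open(n+"0.pkl","rb"));ims.append(cv2.resize(d["color"][ky-45:ky+45,kx-45:kx+45],(400,400),interpolation=cv2.INTER_CUBIC))
cv2.imwrite("pics/c1.png",np.hstack(ims))
```

```text
scene 0.068 214 [ 0.4658 -0.1704  0.0687] [ 0.497  -0.1535  0.1074] [ 0.4851 -0.162   0.0939] ((480.73785400390625, -162.1986083984375), (15.378785133361816, 31.550119400024414), 63.109615325927734)
 long axis deg 157.0853524762255 [0.00334601 0.00792759]
scene 0.057 939 [ 0.4363 -0.2059  0.057 ] [ 0.5237 -0.1228  0.0629] [ 0.4821 -0.1624  0.0598] ((478.4010925292969, -164.4357452392578), (72.96814727783203, 78.98997497558594), 77.08318328857422)
 dish 399 [0.46611123 0.23966252] 0.06816248827813363 0.024599322607596785
side 0.068 194 [ 0.4636 -0.1666  0.069 ] [ 0.4976 -0.1489  0.1072] [ 0.4803 -0.1566  0.091 ] ((480.79412841796875, -159.03411865234375), (14.158177375793457, 34.63145446777344), 76.29422760009766)
 long axis deg 168.33968793209206 [0.00281781 0.00862005]
side 0.057 641 [ 0.4383 -0.3217  0.057 ] [ 0.5707 -0.0198  0.063 ] [ 0.4972 -0.1989  0.0597] ((496.620849609375, -174.1132354736328), (117.74419403076172, 294.47607421875), 8.503894805908203)
 dish 540 [0.45897455 0.23277759] 0.07260334092130202 0.02584746287246853
```

View pics/c1.png

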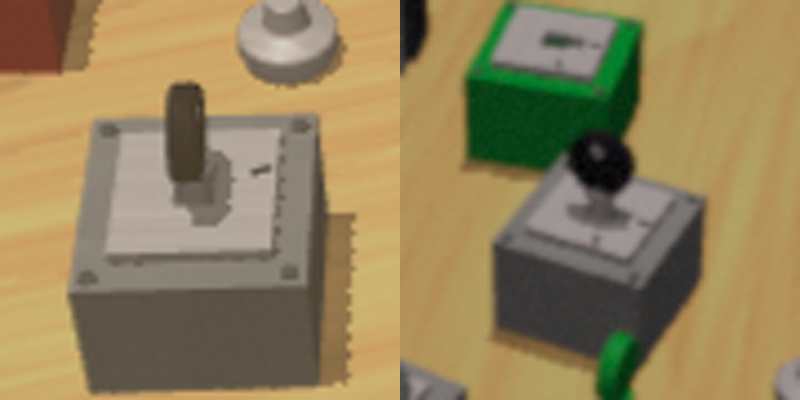

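The key stands near (0.481, -0.161) with its width axis at about -12 to -23°, so the jaw axis should be near +72°. I move over it and look from close by.

```bash
python3 -m jog '[[[0,-0.12,0],[0.032,-0.004,-0.019],100],[[0,-0.24,0],[0.064,-0.008,-0.038],100],[[0,-0.36,0],[0.096,-0.012,-0.057],100],[[0,-0.48,0],[0.128,-0.016,-0.076],100],[[0,-0.6,0],[0.16,-0.02,-0.095],100]]' && python3 -m jog '[[[0,-0.12,0],[0,0,0],100],[[0,-0.24,0],[0,0,0],100],[[0,-0.36,0],[0,0,0],100],[[0,-0.48,0],[0,0,0],100],[[0,-0.6,0],[0,0,0],100]]' && python3 -m jog '[[[0,0,0],[0,0,0],100],[[0,0,0],[0,0,0],100],[[0,0,0],[0,0,0],100]]'
cat > look.py <<'E'
from h import *
import sys,pickle
s=sensors.observe();d=snap("wrist");pickle.dump(d,open("w.pkl","wb"))
Rm=R.from_quat(s["ee_rot"]).as_matrix()
print(s["time"],s["tcp_pos"].round(4),"jaw deg",np.degrees(np.arctan2(Rm[1,2],Rm[0,2])).round(2),"ydir",Rm[:,1].round(4),"q6",s["joint_pos"].round(2))
cv2.imwrite(sys.argv[1],d["color"])
P=cloud(d);q=P[(P[...,2]>.08)&(P[...,2]<.115)&(np.hypot(P[...,0]-.481,P[...,1]+.161)<.035)]
print(len(q),q.min(0).round(4),q.max(0).round(4),cv2.minAreaRect((q[:,:2]*1000).astype(np.float32)))
print("predicted key px",proj(d,[.481,-.161,.089]))
E
python3 look.py pics/w1.png
```

```text
time: 0.57
tcp_pos: [0.4803, -0.1587, 0.2263]
ee_rot: [0.625, -0.331, 0.331, -0.625]
wrist_force: [1.2, -0.2, 1.0]
opening: 0.0853
time: 0.98
tcp_pos: [0.4813, -0.1577, 0.2262]
ee_rot: [-0.695, 0.132, -0.131, 0.695]
wrist_force: [-0.2, -0.4, -0.4]
opening: 0.0852
time: 1.23
tcp_pos: [0.4815, -0.1575, 0.2263]
ee_rot: [-0.694, 0.134, -0.134, 0.694]
wrist_force: [-0.1, 0.8, -0.2]
opening: 0.0856
1.2333 [ 0.4815 -0.1575  0.2263] jaw deg 68.08 ydir [-2.e-04  1.e-04 -1.e+00] q6 [-0.34  0.2   1.68  0.    1.26 -1.53]
628 [ 0.4606 -0.169   0.0804] [ 0.4932 -0.1529  0.1077] ((476.8260498046875, -161.1833953857422), (10.49801254272461, 32.248435974121094), 74.22958374023438)
predicted key px (np.float64(313.6956830615263), np.float64(223.45513771120844))
```

View pics/w1.png

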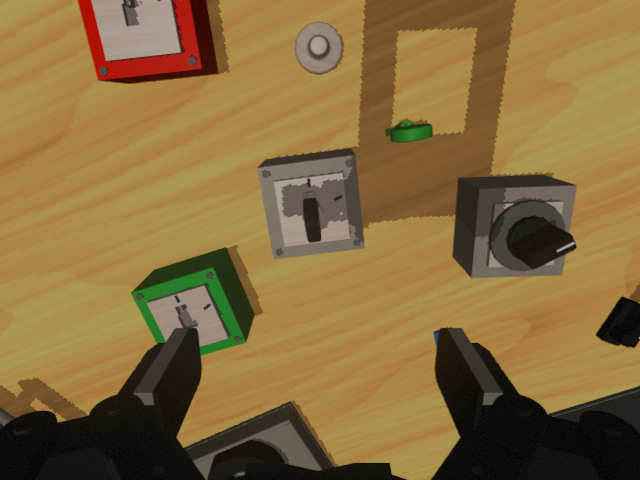

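The wrist view shows the key edge-on at (312,217) on the grey box at (312,205), with the start mark at (310,183) and the stop mark at (338,198). The head normal is at about 74°. I'll fit the box and key centre and get the correction in tool axes.

```bash
cat > fit.py <<'E'
from h import *
import pickle
d=pickle.load(open("w.pkl","rb"));P=cloud(d)
near=np.hypot(P[...,0]-.481,P[...,1]+.161)<.062
for a,b in [(.0515,.057),(.0515,.0635)]:
    m=near&(P[...,2]>a)&(P[...,2]<b);q=P[m]
    print("top",len(q),cv2.minAreaRect((q[:,:2]*1000).astype(np.float32)),np.median(q[:,2]))
# head: dark pixels -> ray, edges at height
g=d["color"].max(2)
m=near&(P[...,2]>.075)&(g<75); 
q=P[m];w,v=np.linalg.eigh(np.cov(q[:,:2].T));print("head",len(q),q.mean(0).round(4),"normal deg",np.degrees(np.arctan2(v[1,0],v[0,0]))%180,"zmax",np.percentile(q[:,2],[50,99]))
top=q[q[:,2]>np.percentile(q[:,2],99)-.004];print("apex centre",top.mean(0).round(4),len(top))
u=np.array([v[0,0],v[1,0]]);t=np.array([v[0,1],v[1,1]])
pn=q[:,:2]@u;pt=q[:,:2]@t
c=u*(np.percentile(pn,1)+np.percentile(pn,99))/2+t*(np.percentile(pt,1)+np.percentile(pt,99))/2
print("mid",c.round(4),"extents",np.ptp(np.percentile(pn,[1,99])),np.ptp(np.percentile(pt,[1,99])))
E
python3 fit.py
```

```text
top 4494 ((477.7406005859375, -161.56248474121094), (80.16870880126953, 80.90361785888672), 75.5539321899414) 0.055075209858427066
top 8203 ((477.7406005859375, -161.56248474121094), (80.16870880126953, 80.90361785888672), 75.5539321899414) 0.05606265407368438
head 30694 [ 0.4694 -0.159   0.3057] normal deg 158.38299240661055 zmax [0.31544233 0.33366864]
apex centre [ 0.4642 -0.1515  0.3319] 3179
mid [ 0.475  -0.1583] extents 0.026860840843292377 0.12025294763818506
```

```bash
python3 -m jog '[[[0,-0.06,0],[-0.001,0.02,-0.002],100],[[0,-0.126,0],[-0.0018,0.04,-0.0048],100],[[0,-0.126,0],[-0.0018,0.06,-0.0048],100],[[0,-0.126,0],[-0.0018,0.08,-0.0048],100],[[0,-0.126,0],[-0.0018,0.08,-0.0048],100]]' && python3 -m jog '[[[0,0,0],[0,0,0],100],[[0,0,0],[0,0,0],100]]' >/dev/null
sed -i 's/(P\[...,2\]>.075)&/(P[...,2]>.075)\&(P[...,2]<.112)\&/' fit.py
python3 look.py pics/w2.png; python3 fit.py
```

```text
time: 1.7
tcp_pos: [0.4755, -0.1604, 0.1429]
ee_rot: [-0.701, 0.093, -0.087, 0.702]
wrist_force: [0.6, 0.1, 0.3]
opening: 0.0856
1.8667 [ 0.4789 -0.1616  0.1475] jaw deg 75.41 ydir [ 1.8e-03 -6.0e-04 -1.0e+00] q6 [-0.35  0.26  1.81  0.    1.07 -1.66]
1049 [ 0.4603 -0.1691  0.0824] [ 0.4935 -0.1528  0.1071] ((476.84527587890625, -161.0294952392578), (10.102447509765625, 32.843502044677734), 75.57994842529297)
predicted key px (np.float64(319.76994194453835), np.float64(261.7057453874035))
top 7021 ((477.5973815917969, -161.31259155273438), (80.21588134765625, 80.51282501220703), 75.59100341796875) 0.05502735381573848
top 12896 ((477.5973815917969, -161.31259155273438), (80.21588134765625, 80.51282501220703), 75.59100341796875) 0.055999353510116257
head 1018 [ 0.4731 -0.16    0.1013] normal deg 76.58643900391847 zmax [0.10319484 0.10653442]
apex centre [ 0.4765 -0.1609  0.1046] 575
mid [ 0.4762 -0.1607] extents 0.009766555344613119 0.030377096179413365
```

View pics/w2.png

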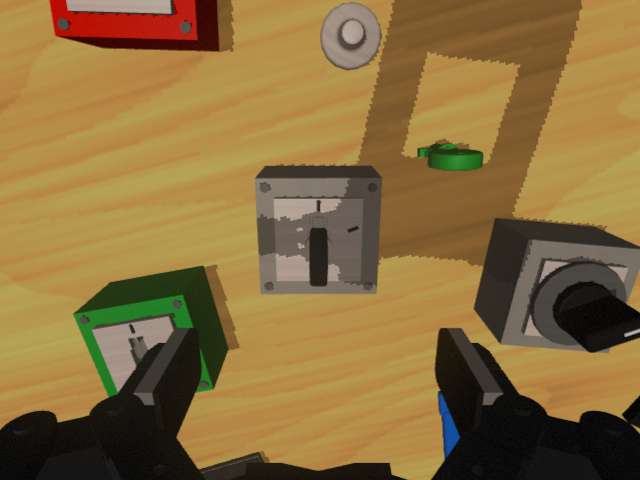

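The close view shows the key at (318,257), centred between the jaws, with box and head angles both at about 75.6°. I descend and settle before closing.

```bash
python3 -m jog '[[[0,0,0],[-0.0015,0.015,0],100],[[0,0,0],[-0.0015,0.03,0],100],[[0,0,0],[-0.0015,0.045,0],100],[[0,0,0],[-0.0015,0.06,0],100],[[0,0,0],[-0.0015,0.0745,0],100]]' && python3 -m jog '[[[0,0,0],[0,0,0],100],[[0,0,0],[0,0,0],100],[[0,0,0],[0,0,0],100],[[0,0,0],[0,0,0],100]]' && python3 -c "
from h import *
s=sensors.observe();print(s)"
```

```text
time: 2.33
tcp_pos: [0.4779, -0.1614, 0.0727]
ee_rot: [0.702, -0.089, 0.091, -0.701]
wrist_force: [-0.1, -0.5, -0.3]
opening: 0.0855
time: 2.67
tcp_pos: [0.4778, -0.1614, 0.0734]
ee_rot: [0.702, -0.089, 0.091, -0.701]
wrist_force: [-0.6, -0.1, 0.3]
opening: 0.0853
{'time': 2.6667, 'joint_pos': array([-3.48606843e-01,  3.36652166e-01,  1.91683271e+00,  3.89232025e-05,
        8.85077707e-01, -1.66524288e+00]), 'joint_velocities': array([-0.0005544 ,  0.00209005,  0.00582801, -0.0007016 , -0.0035881 ,
       -0.00094249]), 'joint_torque': array([ 4.74902590e-04, -3.72952294e+01, -1.84375674e+01, -1.31825509e-04,
       -1.09343520e-03,  7.94785647e-04]), 'tcp_pos': array([ 0.47777688, -0.16140126,  0.07335172]), 'ee_rot': array([ 0.70162787, -0.08857864,  0.09067354, -0.70117791]), 'wrist_force': array([-0.60265552, -0.09681416,  0.32045576]), 'moment': array([-0.02388689,  0.02016642, -0.03688237]), 'opening': 0.08525506261446196}
```

```bash
python3 -m jog '[[[0,0,0],[0,0.001,0],0],[[0,0,0],[0,0.001,0],0],[[0,0,0],[0,0.001,0],0],[[0,0,0],[0,0.001,0],0],[[0,0,0],[0,0.001,0],0]]' 30 && python3 -m jog '[[[0,0,0],[0,0,0],0],[[0,0,0],[0,0,0],0],[[0,0,0],[0,0,0],0],[[0,0,0],[0,0,0],0],[[0,0,0],[0,0,0],0]]'
```

```text
time: 3.08
tcp_pos: [0.4767, -0.161, 0.071]
ee_rot: [0.701, -0.09, 0.09, -0.701]
wrist_force: [-1.0, -0.4, 0.5]
opening: 0.0257
time: 3.5
tcp_pos: [0.4768, -0.161, 0.071]
ee_rot: [0.701, -0.09, 0.09, -0.701]
wrist_force: [-0.9, 0.2, 1.5]
opening: 0.0088
```

```bash
python3 -m jog '[[[0,0.08,0],[0,0,0],0],[[0,0.16,0],[0,0,0],0],[[0,0.24,0],[0,0,0],0],[[0,0.32,0],[0,0,0],0],[[0,0.4,0],[0,0,0],0]]' && python3 -c "
from h import *
s=sensors.observe();print(s['moment'],s['wrist_force'],s['opening'])"
```

```text
time: 3.92
tcp_pos: [0.4764, -0.1611, 0.071]
ee_rot: [0.669, -0.229, 0.228, -0.669]
wrist_force: [-0.5, 0.1, 2.4]
opening: 0.0087
[0.00322021 0.15184136 0.07268198] [-0.52387176  0.0748236   2.38344609] 0.008742751910365902
```

Forces are low and the turn is taking. I continue to the stop.

```bash
python3 -m jog '[[[0,0.08,0],[0,0,0],0],[[0,0.16,0],[0,0,0],0],[[0,0.24,0],[0,0,0],0],[[0,0.32,0],[0,0,0],0],[[0,0.4,0],[0,0,0],0]]' && python3 -m jog '[[[0,0.08,0],[0,0,0],0],[[0,0.16,0],[0,0,0],0],[[0,0.24,0],[0,0,0],0],[[0,0.32,0],[0,0,0],0],[[0,0.36,0],[0,0,0],0]]' && python3 -m jog '[[[0,0,0],[0,0,0],0],[[0,0,0],[0,0,0],0]]'
cat > st.py <<'E'
from h import *
s=sensors.observe();Rm=R.from_quat(s["ee_rot"]).as_matrix()
print("jaw",np.degrees(np.arctan2(Rm[1,2],Rm[0,2])),"M",s['moment'].round(3),s['wrist_force'].round(2),s['opening'],s["tcp_pos"].round(4))
E
python3 st.py
```

```text
time: 4.33
tcp_pos: [0.4765, -0.1606, 0.071]
ee_rot: [-0.61, 0.357, -0.357, 0.611]
wrist_force: [0.3, 2.7, 3.4]
opening: 0.0088
time: 4.75
tcp_pos: [0.4765, -0.1603, 0.0711]
ee_rot: [-0.536, 0.461, -0.46, 0.537]
wrist_force: [0.0, 2.6, 2.6]
opening: 0.0092
time: 4.92
tcp_pos: [0.4765, -0.1604, 0.071]
ee_rot: [-0.538, 0.459, -0.459, 0.538]
wrist_force: [-0.6, 3.6, 4.1]
opening: 0.009
jaw 9.02189521423703 M [ 0.701  0.183 -0.019] [-0.64  3.63  4.11] 0.00899380153553039 [ 0.4765 -0.1604  0.071 ]
```

Turned 1.16 rad with no stop reaction yet, so I go a little farther and check for the stop.

```bash
python3 -m jog '[[[0,0.04,0],[0,0,0],0],[[0,0.08,0],[0,0,0],0],[[0,0.12,0],[0,0,0],0],[[0,0.12,0],[0,0,0],0]]' && python3 st.py && python3 -m jog '[[[0,0.05,0],[0,0,0],0],[[0,0.05,0],[0,0,0],0],[[0,0.05,0],[0,0,0],0]]' && python3 st.py; python3 look.py pics/w3.png|head -1
```

```text
time: 5.25
tcp_pos: [0.4767, -0.1604, 0.0711]
ee_rot: [-0.509, 0.491, -0.491, 0.509]
wrist_force: [0.1, 3.8, 4.2]
opening: 0.0089
jaw 2.0967539380037237 M [0.814 0.091 0.086] [0.13 3.75 4.18] 0.008914459170031799 [ 0.4767 -0.1604  0.0711]
time: 5.5
tcp_pos: [0.4767, -0.1605, 0.071]
ee_rot: [-0.497, 0.503, -0.503, 0.497]
wrist_force: [-0.8, 4.7, 5.8]
opening: 0.0088
jaw -0.6582242852440985 M [ 1.057  0.072 -0.013] [-0.85  4.65  5.76] 0.008792815934441579 [ 0.4767 -0.1605  0.071 ]
5.5 [ 0.4767 -0.1605  0.071 ] jaw deg -0.66 ydir [ 1.e-04  9.e-04 -1.e+00] q6 [-0.35  0.34  1.92  0.    0.88 -0.34]
```

View pics/w3.png

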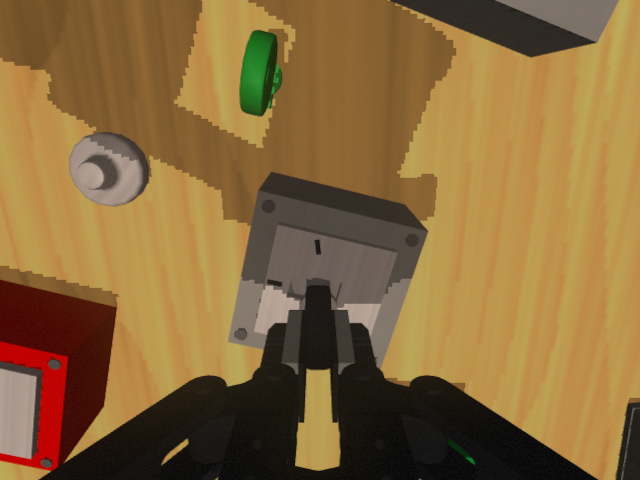

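The key head now lines up with the stop mark at (318,247) after turning 1.33 rad, which is 1.22 plus the play. I turn back to the start direction.

```bash
python3 -m jog '[[[0,-0.08,0],[0,0,0],0],[[0,-0.16,0],[0,0,0],0],[[0,-0.24,0],[0,0,0],0],[[0,-0.32,0],[0,0,0],0],[[0,-0.4,0],[0,0,0],0]]' >/dev/null&& python3 -m jog '[[[0,-0.08,0],[0,0,0],0],[[0,-0.16,0],[0,0,0],0],[[0,-0.24,0],[0,0,0],0],[[0,-0.32,0],[0,0,0],0],[[0,-0.4,0],[0,0,0],0]]' >/dev/null&& python3 -m jog '[[[0,-0.08,0],[0,0,0],0],[[0,-0.16,0],[0,0,0],0],[[0,-0.24,0],[0,0,0],0],[[0,-0.32,0],[0,0,0],0],[[0,-0.4,0],[0,0,0],0]]' && python3 -m jog '[[[0,-0.08,0],[0,0,0],0],[[0,-0.13,0],[0,0,0],0],[[0,-0.13,0],[0,0,0],0],[[0,-0.13,0],[0,0,0],0]]'; python3 st.py
```

```text
time: 6.8
tcp_pos: [0.4771, -0.1615, 0.071]
ee_rot: [0.695, -0.133, 0.133, -0.694]
wrist_force: [-0.7, 2.4, 2.8]
opening: 0.0088
time: 7.13
tcp_pos: [0.477, -0.1615, 0.071]
ee_rot: [0.702, -0.089, 0.09, -0.701]
wrist_force: [0.5, 0.9, 4.1]
opening: 0.0089
jaw 75.42024829029546 M [ 0.319 -0.009  0.036] [0.53 0.89 4.05] 0.00891598278385151 [ 0.477  -0.1615  0.071 ]
```

```bash
python3 -m jog '[[[0,0,0],[0,-0.003,0],0],[[0,0,0],[0,-0.006,0],0],[[0,0,0],[0,-0.009,0],0],[[0,0,0],[0,-0.012,0],0],[[0,0,0],[0,-0.015,0],0]]' 45; python3 st.py
```

```text
time: 7.55
tcp_pos: [0.4766, -0.1613, 0.0862]
ee_rot: [0.702, -0.09, 0.09, -0.701]
wrist_force: [-0.3, -0.2, -0.2]
opening: 0.0081
jaw 75.44492003763483 M [-0.03  -0.054 -0.042] [-0.28 -0.21 -0.16] 0.008086899212812651 [ 0.4766 -0.1613  0.0862]
```

```bash
python3 -m jog '[[[0,0,0],[0,-0.004,0],0],[[0,0,0],[0,-0.008,0],0],[[0,0,0],[0,-0.014,0],0],[[0,0,0],[0,-0.022,0],0],[[0,0,0],[0,-0.03,0],0]]'>/dev/null; python3 st.py;  python3 -m jog '[[[0,0,0],[0,-0.015,0],0],[[0,0,0],[0,-0.03,0],0],[[0,0,0],[0,-0.045,0],0],[[0,0,0],[0,-0.06,0],0],[[0,0,0],[0,-0.06,0],0]]'; python3 look.py pics/w4.png|head -1
python3 - <<'E'
from h import *
import pickle
for n in ["scene","side"]:
    d=snap(n);pickle.dump(d,open(n+"1.pkl","wb"));cv2.imwrite(f"pics/{n}1.png",d["color"])
a,b=[cv2.imread(f"pics/{n}.png") for n in("w4","side1")]
u=200;cv2.imwrite("pics/c4.png",np.hstack([a[120:480,140:500],cv2.resize(b[80:260,200:400],(400,360))]))
E
```

```text
jaw 75.44044843740446 M [-0.034  0.034  0.035] [ 0.06 -0.3  -1.29] 0.008029630595941403 [ 0.4767 -0.161   0.1168]
time: 8.38
tcp_pos: [0.4787, -0.1617, 0.1795]
ee_rot: [0.702, -0.087, 0.092, -0.701]
wrist_force: [1.2, -0.9, -0.9]
opening: 0.0082
8.3833 [ 0.4787 -0.1617  0.1795] jaw deg 75.44 ydir [ 0.0068 -0.0025 -1.    ] q6 [-0.35  0.23  1.77 -0.    1.14 -1.67]Traceback (most recent call last):
  File "look.py", line 8, in <module>
    print(len(q),q.min(0).round(4),q.max(0).round(4),cv2.minAreaRect((q[:,:2]*1000).astype(np.float32)))
                 ~~~~~^^^
    return umr_minimum(a, axis, None, out, keepdims, initial, where)
ValueError: zero-size array to reduction operation minimum which has no identity
```

View pics/c4.png

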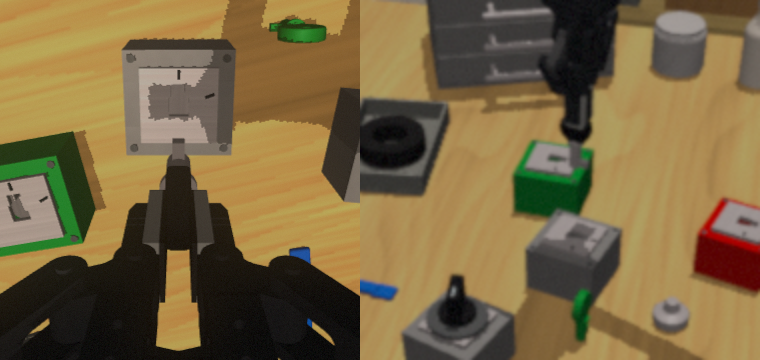

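The key is out and held upright, its steel barrel hanging below the pads, and the lock is empty with its core at the start mark. I carry it toward the dish.

```bash
python3 -m jog '[[[0,0,0],[-0.008,0,0.026],0],[[0,0,0],[-0.019,0,0.064],0],[[0,0,0],[-0.031,0,0.102],0],[[0,0,0],[-0.043,0,0.140],0],[[0,0,0],[-0.054,0,0.178],0]]' && python3 -m jog '[[[0,0,0],[-0.0115,0,0.038],0],[[0,0,0],[-0.023,0,0.076],0],[[0,0,0],[-0.0345,0,0.114],0],[[0,0,0],[-0.046,0,0.152],0],[[0,0,0],[-0.0615,0,0.202],0]]' && python3 -m jog '[[[0,0,0],[0,0,0],0],[[0,0,0],[0,0,0],0],[[0,0,0],[0,0,0],0]]'
python3 - <<'E'
from h import *
import pickle
exec(open("st.py").read())
from scipy.optimize import least_squares
for n in ["wrist","scene","side"]:
    d=snap(n);pickle.dump(d,open(n+"2.pkl","wb"));cv2.imwrite(f"pics/{n}2.png",d["color"])
    P=cloud(d);q=P[(P[...,2]>.0195)&(P[...,2]<.026)&(np.hypot(P[...,0]-.4625,P[...,1]-.236)<.085)][:,:2]
    r=least_squares(lambda c:np.hypot(*(q-c).T)-.0685,[.4625,.236],loss="soft_l1",f_scale=.002);print(n,len(q),r.x.round(4),np.abs(r.fun).mean())
    if len(q)>5: print(cv2.minEnclosingCircle((q*1000).astype(np.float32)))
E
```

```text
time: 8.95
tcp_pos: [0.4678, 0.0264, 0.1748]
ee_rot: [0.701, -0.091, 0.089, -0.701]
wrist_force: [1.6, 0.1, 0.5]
opening: 0.0082
time: 9.37
tcp_pos: [0.4597, 0.2266, 0.1747]
ee_rot: [0.702, -0.09, 0.089, -0.701]
wrist_force: [0.3, 0.8, 0.1]
opening: 0.0082
time: 9.62
tcp_pos: [0.4602, 0.2246, 0.1748]
ee_rot: [0.702, -0.09, 0.089, -0.701]
wrist_force: [0.1, -0.6, -0.1]
opening: 0.0081
jaw 75.488611809298 M [-0.019  0.024 -0.019] [ 0.1  -0.6  -0.12] 0.008123593459472592 [0.4602 0.2246 0.1748]
wrist 2037 [0.4641 0.2409] 0.000889977275713027
((464.2672424316406, 240.9890594482422), 70.01457977294922)
scene 363 [0.466  0.2397] 0.0010345666736512802
((465.9028625488281, 239.34066772460938), 70.89620208740234)
side 469 [0.4671 0.2419] 0.0009283840650502561
((467.1083984375, 241.3767547607422), 70.48802185058594)
```

```bash
python3 - <<'E'
from h import *
import pickle
for n in ["scene","side"]:
    d=pickle.load(open(n+"2.pkl","rb"));P=cloud(d)
    m=(np.hypot(P[...,0]-.460,P[...,1]-.2246)<.02)&(P[...,2]>.1)&(P[...,2]<.19)
    print(n,m.sum(),np.percentile(P[m][:,2],[0,2,50]) if m.sum() else "")
E
python3 -m jog '[[[0,0,0],[0,0.015,0.006],0],[[0,0,0],[0,0.04,0.012],0],[[0,0,0],[0,0.07,0.0168],0],[[0,0,0],[0,0.1,0.0168],0],[[0,0,0],[0,0.12,0.0168],0]]'; python3 st.py
```

```text
scene 178 [0.14707695 0.14981617 0.16955249]
side 229 [0.14726065 0.14892327 0.17311206]
time: 10.18
tcp_pos: [0.4643, 0.2396, 0.0537]
ee_rot: [0.702, -0.091, 0.09, -0.701]
wrist_force: [-0.5, -0.2, 0.5]
opening: 0.0081
jaw 75.32089249093266 M [-0.022 -0.001  0.008] [-0.47 -0.16  0.52] 0.008055750554523561 [0.4643 0.2396 0.0537]
```

The key has not slipped: its foot is 27 mm below the TCP. I lower it just above the dish floor and release.

```bash
python3 -m jog '[[[0,0,0],[0,0.007,0],0],[[0,0,0],[0,0.014,0],0],[[0,0,0],[0,0.021,0],0],[[0,0,0],[0,0.0225,0],0],[[0,0,0],[0,0.0225,0],0]]'; python3 -m jog '[[[0,0,0],[0,0,0],20],[[0,0,0],[0,0,0],30],[[0,0,0],[0,0,0],40],[[0,0,0],[0,0,0],60],[[0,0,0],[0,0,0],100]]' 20; python3 -m jog '[[[0,0,0],[0,0,0],100],[[0,0,0],[0,0,0],100],[[0,0,0],[0,0,0],100],[[0,0,0],[0,0,0],100],[[0,0,0],[0,0,0],100]]'
python3 - <<'E'
from h import *
ims=[]
for n,c in {"scene":(456,245),"side":(268,350)}.items():
    d=snap(n);ims.append(cv2.resize(d["color"][c[1]-70:c[1]+70,c[0]-70:c[0]+70],(400,400)))
cv2.imwrite("pics/c5.png",np.hstack(ims))
E
```

```text
time: 10.6
tcp_pos: [0.4656, 0.2414, 0.0339]
ee_rot: [-0.701, 0.089, -0.09, 0.702]
wrist_force: [-0.2, 0.1, -0.9]
opening: 0.0082
time: 11.02
tcp_pos: [0.4653, 0.2415, 0.0337]
ee_rot: [-0.701, 0.089, -0.09, 0.702]
wrist_force: [-0.3, -0.0, 0.3]
opening: 0.0579
time: 11.43
tcp_pos: [0.4651, 0.2414, 0.0334]
ee_rot: [-0.701, 0.09, -0.09, 0.701]
wrist_force: [-0.2, -0.7, -0.8]
opening: 0.0853
```

View pics/c5.png

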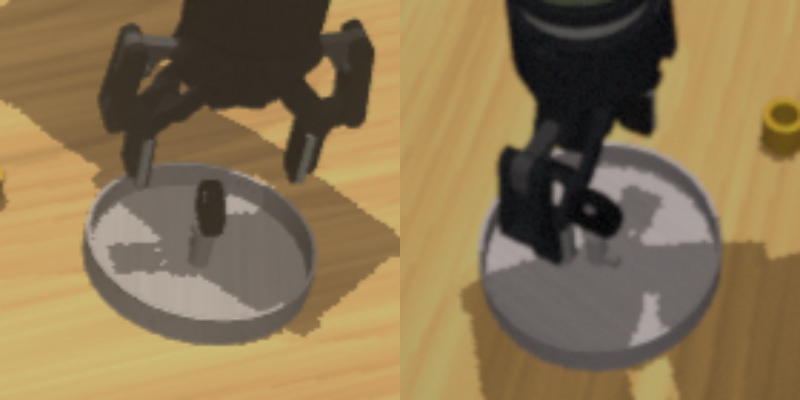

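The key stands upright in the dish, with its head at (210,207) in the left crop, clear of both fingers. I retreat straight up and check.

```bash
python3 -m jog '[[[0,0,0],[0,-0.015,0],100],[[0,0,0],[0,-0.04,0],100],[[0,0,0],[0,-0.07,0],100],[[0,0,0],[0,-0.1,0],100],[[0,0,0],[0,-0.13,0],100]]' && python3 -m jog '[[[0,0,0],[0,-0.02,0],100],[[0,0,0],[0,-0.02,0],100],[[0,0,0],[0,-0.02,0],100],[[0,0,0],[0,-0.02,0],100],[[0,0,0],[0,-0.02,0],100]]'
python3 - <<'E'
from h import *
ims=[]
for n,cs in {"scene":[(456,245)],"side":[(268,350),(307,195)]}.items():
    d=snap(n);P=cloud(d)
    for c in cs: ims.append(cv2.resize(d["color"][c[1]-60:c[1]+60,c[0]-60:c[0]+60],(260,260)))
    q=P[(P[...,2]>.028)&(P[...,2]<.09)&(np.hypot(P[...,0]-.4645,P[...,1]-.2408)<.062)]
    print(n,len(q),q.mean(0).round(3),q.min(0).round(3),q.max(0).round(3))
    q=P[(P[...,2]>.0195)&(P[...,2]<.026)&(np.hypot(P[...,0]-.4645,P[...,1]-.2408)<.085)&(np.hypot(P[...,0]-.4645,P[...,1]-.2408)>.05)]
    print(" rim z",q[:,2].min(),q[:,2].max(),cv2.minEnclosingCircle((q[:,:2]*1000).astype(np.float32)))
cv2.imwrite("pics/c6.png",np.hstack(ims))
E
```

```text
time: 11.95
tcp_pos: [0.4648, 0.2412, 0.1647]
ee_rot: [0.702, -0.09, 0.089, -0.701]
wrist_force: [-0.1, 1.2, -0.3]
opening: 0.0853
time: 12.37
tcp_pos: [0.4641, 0.241, 0.1818]
ee_rot: [0.702, -0.091, 0.089, -0.701]
wrist_force: [0.8, -0.2, 0.1]
opening: 0.0851
scene 202 [0.472 0.237 0.051] [0.452 0.232 0.028] [0.486 0.245 0.068]
 rim z 0.019516004984543978 0.02496890196051238 ((465.34661865234375, 239.05410766601562), 70.97531127929688)
side 283 [0.469 0.245 0.052] [0.453 0.235 0.029] [0.487 0.251 0.066]
 rim z 0.019519335786254977 0.02541430518997112 ((467.3304748535156, 242.1339569091797), 70.563232421875)
```

View pics/c6.png

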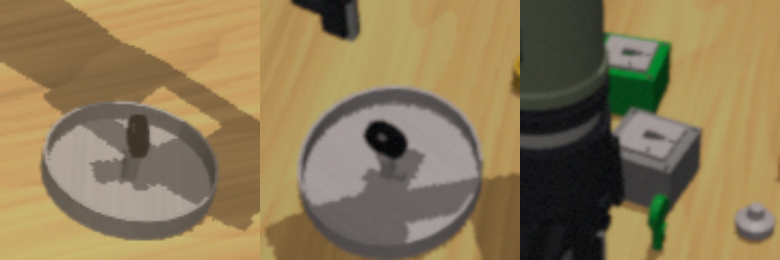

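The key stands in the dish with its head centre about 0.05 m up and within 10 mm of the axis. The gripper is clear, so I hand in.

```bash
python3 -c "
from rig import ticket;print(ticket.hand_in())"
```

```text
the job is handed in; nothing more can be done
None
```

I turned the key clockwise to its stop, turned it back to its starting direction, drew it straight up and released it in the round steel dish. The job was handed in at about 12.5 s; no verdict is reported.

- **Turn:** the tool turned 1.33 rad, about the 1.22 rad stop plus the 0.1 rad play, and the head lined up with the stop mark. I did not feel a clear stop torque, so the full turn rests on that angle and the mark.
- **Pull:** the key came out with almost no resistance, and the lock was in its starting position afterwards.
- **Dish:** the key stands upright. Its head centre is about 10 mm or less from the dish axis and about 0.05 m up (top measured at 0.066 to 0.068 m). The dish looks level and the open gripper is about 0.15 m clear.
- **Disagreements:** the cameras differed by 2 to 3 mm on the dish centre. An early, rougher fit differed by about 7 mm.

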